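# Put a polish bottle and nippers away in the open drawer of a nail bar

## Robot

A 7-joint arm with a two-finger parallel gripper is mounted at the origin on the work surface. World frame = base frame: x ahead of the robot, y to its left, z up, the work surface at z = 0. Lengths are in m, angles in rad, forces in N, time in s.
With the tool pointing down it reaches from about 0.425 to 0.875 m from the base axis. Payload 8.4 kg.
Tool frame: the origin (TCP) lies midway between the tips of the shut fingers; the grasp point (between the pads) lies 19 mm behind it (robot.grasp_offset is the distance from the TCP to the grasp point, in m); z points along the fingers, x is the direction in which the jaws open and shut, and the axes are right-handed (so a half turn about z gives the same grasp; the last joint's range is limited). The gripper opens to 87 mm and grips with 3 to 60 N. Pads are 19 mm wide; open, the fingers measure 117 mm over their backs; the gripper's body (75 mm by 190 mm) begins 51 mm behind the grasp point.
Start: joints at [-1.368, 0.333, 0.04, 1.465, -0.013, 1.343, -0.059], TCP at [0.193, 0.621, 0.223] pointing down, gripper open.
Joint ranges: [-2.58, 2.58], [-0.38, 2.09], [-1.3, 1.39], [0.25, 2.4], [-1.5, 4.64], [0.08, 2.09], [-2.65, 2.65]. Speed limits (rad/s): [2.22, 2.22, 2.79, 2.79, 3.14, 3.14, 3.14].

## Interface

Orientations are given as a 3x3 rotation matrix whose columns are the frame's x, y, z axes.
In Python, from rig import robot gives the robot as it stands. The module is installed in compiled form; this text tells all that it offers. Calls block until the motion is done:
- robot.movep(position, orientation): joint-space move of the TCP to a pose.
- robot.servo_line(position, rate=0.15, frame=None, force_limit=None): straight line of the TCP; frame=None keeps the orientation; rate is the mean speed in m/s. With force_limit (N) it stops when the force on the tool has changed by that much, and returns True; else False.
- robot.move_joints(angles): joint-space move.
- robot.let_go() and robot.grab(strength=None): open the fingers fully, or close them until they stop; strength is the grip in N (None keeps the last).
- robot.sleep(seconds).
- robot.solve_ik(position, orientation): joint angles nearest the present ones, or None.
- robot.state(): the state.
- robot.grab_frame(name): name is "scene" or "top" or "wrist"; returns (picture, depth): 420x560x3 uint8, red, green, blue; 420x560 float32, m along the optical axis (not along the pixel's ray), 0 where there is no reading.
- robot.camera_info(name): a dict with "vfov" (degrees; the focal length in pixels is half the picture's height over the tangent of half this angle, whatever the lens; pixels are square), "cx", "cy" (the principal point, pixels), "R" (3x3) and "t" (3): a world point X has camera coordinates R X + t. Camera axes: x right, y down, z forward; pixel columns grow to the right and rows downward; lengths in m; the calibration is good to about 2 mm. A picture is of the moment at which its call begins: read the wrist's pose just before it. camera_info takes no time and is no camera call; for the wrist camera it gives the pose at the moment of the call.
A pose or a line that the arm cannot do raises robot.MotionError and nothing moves.
- robot.close_job(): hands the job in, once; it reports no verdict.
Trained networks look in the newest picture that a camera, given by its name, has taken for a name from the list of things; names that differ only in an ending like _2 or _b are one class to them, and where a whole thing is asked for, a point or a joint stands for the part that bears it (a point fixed in the world has none). Each returns a list of dicts, best first, with "confidence" (0 to 1); they miss things now and then, are a little off and sometimes report something else, mostly with a low value. They report only what shows in the picture. A call takes as long as a camera call. They do not tell look-alikes from the thing itself.
- robot.find_in(camera, label): "point" ([x, y, z] in m, in world coordinates, good to about 4 mm: the middle of the surface that is visible of it).
- robot.cut_out(camera, label): "region" (420x560 bool, what is visible of it).
- robot.landmark_of(camera, label): "point" ([x, y, z] in m, in world coordinates, good to about 4 mm: a listed point, or the origin of a listed thing).
The state is a dict: "clock": time; "qpos": joint angles; "joint_velocities": joint speeds; "joint_efforts": joint torques, N m; "ee_pos": TCP position; "tcp_rot": TCP orientation; "ft_force": force on the tool from outside, world axes, zero at the start; "moment": the same for the moment, N m; "grip_width": finger opening in m.
Only numpy, scipy, OpenCV 4.12 (cv2) and the standard library are available. Lean on these libraries where they do the work, as an engineer would, in place of code of your own. Each camera call takes 0.05 s, during which the arm holds its last target. There are 200 camera calls.

## Task

Put the round nail-polish bottle and the cuticle nippers away in the open drawer: stand the bottle upright on the drawer's floor, setting it down rather than dropping it, and lay the nippers flat on the drawer's floor beside it. Do not knock over the drinking glass.

Things in the scene. Friction and masses are not known exactly. Their poses are not given: they have to be found in the camera images.
- bottle_center (a point): Centre of the round polish bottle, 39 mm above its foot, z up. It stands in a loose row of four bottles; the other three, as tall, have square bodies 34 mm wide and square caps. Its body is an upright cylinder, 40 mm in diameter, to 46 mm above the foot, with a shoulder up to 50 mm; a round cap 18 mm in diameter reaches 78 mm. About 70 g.
- nippers_center (a point): Centre of the steel cuticle nippers, lying flat near tweezers and a flat nail file; 12 mm thick, this point 6 mm up. Two handles, spread to 44 mm at their ends, meet at short jaws. x runs from the handle ends (56 mm behind this point) to the jaws (end 50 mm ahead), first away from the robot within 35 degrees; z up. Here the sides are nearly parallel, 33 mm apart along y: grip here. About 60 g.
- drawer_floor (a point): On the inner floor of the open drawer of a low white unit, midway between its sides, 72 mm behind the front's inside. x points into the unit, y left, z up. Floor empty, 248 mm wide, from x -72 to 153 mm; open above to x = 72 mm or more, then roofed. Above the floor: sides 81 mm, front 91 mm (21 mm thick, handle 40 mm out), unit's top 103 mm. A push over 1 N slides the drawer.
- glass_center (a point): Centre (half-way up) of the empty drinking glass, 72 mm in diameter and 140 mm tall, which stands on the table beyond the bottles; z up.
Things that resemble listed ones, but are neither listed nor needed, are in the scene too. Of the things that look like the part that bears nippers_center, take the one that is nearest to the robot's base at the start.

How it is judged:
At the end, for the whole second after the job is handed in: The round bottle stands in the drawer, upright within 10 degrees, its centre 29 to 49 mm above the drawer's floor, and the nippers lie in the drawer, flat within 10 degrees (either face up), their centre at most 20 mm above its floor; both released and at rest (x of bottle_center in the frame of drawer_floor between -0.072 and 0.153 m and y of bottle_center in the frame of drawer_floor between -0.124 and 0.124 m and z of bottle_center in the frame of drawer_floor between 0.029 and 0.049 m and angle between bottle_center's own z axis and vertical below 0.17 rad and linear speed of each of round_bottle, nippers below 0.02 m/s and angular speed of each of round_bottle, nippers below 0.2 rad/s and x of nippers_center in the frame of drawer_floor between -0.072 and 0.153 m and y of nippers_center in the frame of drawer_floor between -0.124 and 0.124 m and z of nippers_center in the frame of drawer_floor between 0 and 0.02 m and angle between the z axis of nippers_center and the z axis of drawer_floor, either way round below 0.17 rad); the robot touches nothing.
It fails at once if the glass is knocked over (tilts more than 20 degrees) (angle between glass_center's own z axis and vertical above 0.35 rad).
It fails at once if the bottle is dropped into the drawer (falls there faster than 0.7 m/s, a drop of 25 mm) (x of bottle_center in the frame of drawer_floor between -0.072 and 0.153 m and y of bottle_center in the frame of drawer_floor between -0.124 and 0.124 m and z of bottle_center in the frame of drawer_floor below 0.09 m and linear speed of round_bottle above 0.7 m/s).
It also fails if it takes over 64 s, if anything falls off the work surface, if the arm or the gripper's body presses on something with over 40 N, if the wrist force passes 120 N, or if a joint passes its speed limit or range.

## Working session

There is one attempt and no reset: what is moved stays moved. The work goes in short steps, each a Python script; the robot and the scene stay as the last script left them, time stands still between calls to the robot, and variables do not carry over. Pictures are saved under pics/ and viewed, about 8 in all and at most 12, crops included, and the job is handed in when it is done.

```bash
mkdir -p pics
cat > h.py <<'E'
import numpy as np, cv2
from rig import robot
def cam(n):
    i=robot.camera_info(n); p,d=robot.grab_frame(n); return i,p,d
def world(i,d):
    h,w=d.shape; f=h/2/np.tan(np.radians(i['vfov'])/2)
    u,v=np.meshgrid(np.arange(w),np.arange(h))
    P=np.stack([(u-i['cx'])/f*d,(v-i['cy'])/f*d,d],-1)
    return (P-np.array(i['t']))@np.array(i['R'])
def pix(i,X):
    f=210/np.tan(np.radians(i['vfov'])/2); c=np.array(i['R'])@np.array(X)+np.array(i['t'])
    return (round(c[0]/c[2]*f+i['cx']),round(c[1]/c[2]*f+i['cy']))
def save(n,p): cv2.imwrite('pics/'+n,p[...,::-1])
def down(yaw): # tool x axis at yaw, z down
    c,s=np.cos(yaw),np.sin(yaw); return np.array([[c,s,0],[s,-c,0],[0,0,-1.]])
E
python3 - <<'E'
from h import *
for c in ['top','scene']:
    i,p,d=cam(c); save(c+'1.png',p)
    for l in ['bottle_center','nippers_center','drawer_floor','glass_center']:
        for r in robot.landmark_of(c,l): print(c,l,np.round(r['point'],3),round(r['confidence'],2),pix(i,r['point']))
print(robot.state()['clock'],np.round(robot.state()['tcp_rot'],2))
E
```

```text
top bottle_center [0.558 0.29  0.04 ] 0.68 (222, 209)
top nippers_center [0.429 0.261 0.012] 0.66 (231, 254)
top nippers_center [0.332 0.481 0.006] 0.52 (155, 287)
top drawer_floor [ 0.53  -0.254  0.024] 0.97 (407, 222)
top glass_center [0.762 0.223 0.068] 0.83 (245, 139)
scene bottle_center [0.56  0.294 0.042] 0.59 (331, 245)
scene nippers_center [0.432 0.259 0.006] 0.53 (333, 224)
scene drawer_floor [ 0.53  -0.253  0.026] 0.58 (158, 197)
scene glass_center [0.758 0.223 0.072] 0.81 (273, 280)
0.5 [[ 0.3   0.95 -0.  ]
 [ 0.95 -0.3  -0.  ]
 [-0.   -0.   -1.  ]]
```

View pics/top1.png

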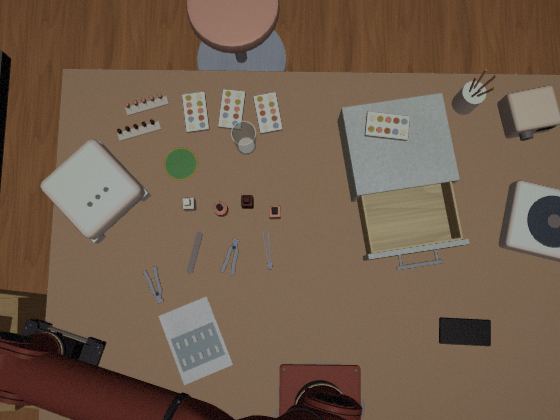

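View pics/scene1.png

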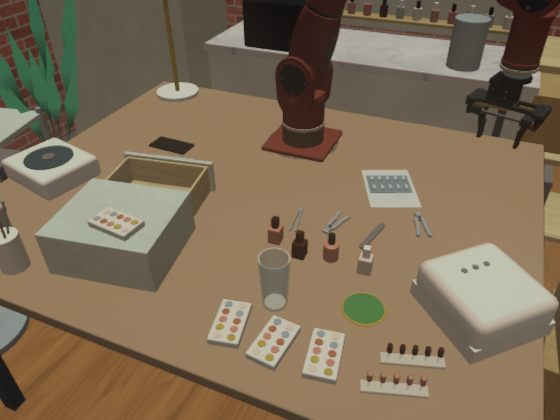

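Candidate nippers are A at top px (231,254), 0.50 m from the base, and B at (155,287), 0.58 m away. A fits: it is nearest, lies between the file and the tweezers, and its jaws point away from the robot. The bottle row is at (188,203), (222,209), (247,202) and (275,212), and the one at (222,209) looks round. I'll go above and confirm from close by.

Run:
```python
from h import *
# drawer geometry from top depth
i,p,d=cam('top'); W=world(i,d)
yaw=np.arctan2(0,1)
m=(abs(W[...,0]-.53)<.2)&(abs(W[...,1]+.254)<.2)
def rect(lo,hi,mm=m):
    q=(mm&(W[...,2]>lo)&(W[...,2]<hi)).astype(np.uint8)
    n,lab,st,_=cv2.connectedComponentsWithStats(q); k=1+np.argmax(st[1:,4]); P=W[lab==k]
    r=cv2.minAreaRect(P[:,:2].astype(np.float32)*1000); print(lo,hi,st[k,4],np.round(P[:,2].mean(),3),r, np.round(cv2.boxPoints(r)).tolist())
rect(.012,.035); rect(.12,.14,(abs(W[...,0]-.6)<.3)&(abs(W[...,1]+.254)<.25)); rect(.1,.122)
# go above
R=down(np.pi/2)
robot.movep([.45,.28,.33],R)
i,p,d=cam('wrist'); save('w1.png',p)
for l in ['bottle_center','nippers_center']:
    for r in robot.landmark_of('wrist',l): print(l,np.round(r['point'],3),round(r['confidence'],2),pix(i,r['point']))
print(np.round(robot.state()['qpos'],2),robot.state()['clock'])
```

```text
0.012 0.035 4514 0.022 ((545.4448852539062, -255.0640869140625), (168.70419311523438, 237.03627014160156), 9.275433540344238) [[443.0, -152.0], [481.0, -386.0], [648.0, -358.0], [610.0, -124.0]]
0.12 0.14 7610 0.126 ((739.7705688476562, -214.80902099609375), (257.6701965332031, 292.51129150390625), 9.320266723632812) [[589.0, -91.0], [636.0, -380.0], [891.0, -338.0], [843.0, -50.0]]
0.1 0.122 715 0.11 ((449.7703857421875, -262.0699462890625), (25.949604034423828, 283.8753967285156), 9.175737380981445) [[414.0, -124.0], [460.0, -404.0], [485.0, -400.0], [440.0, -120.0]]
bottle_center [0.559 0.29  0.037] 0.63 (285, 241)
nippers_center [0.337 0.481 0.004] 0.87 (422, 85)
nippers_center [0.422 0.258 0.005] 0.79 (264, 146)
[-0.9   0.05  0.27  1.59 -0.01  1.51  0.94] 2.3167
```

View pics/w1.png

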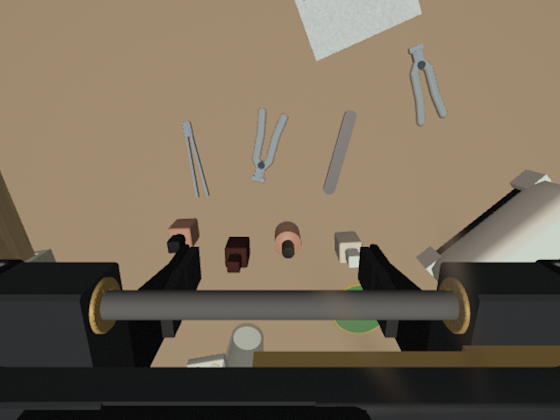

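The wrist view shows the round bottle at (287,240), with square bottles at (184,236), (237,252) and (348,248). Nippers A are at (264,146), between tweezers (195,158) and file (340,150), with jaws at (259,178) pointing away. The look-alike B is at (427,85). Next is an enlarged crop of A and the bottle, plus A's axis.

Run:
```python
from h import *
i,p,d=cam('wrist'); W=world(i,d)
for l in ['nippers_center','bottle_center']:
    for r in robot.cut_out('wrist',l):
        m=r['region']&(d>0); P=W[m]; print(l,m.sum(),np.round(r['confidence'],2),np.round(P.mean(0),3))
        if l[0]=='n' and abs(P[:,1].mean()-.26)<.08:
            rr=cv2.minAreaRect(P[:,:2].astype(np.float32)*1000); print(rr,np.round(cv2.boxPoints(rr)).tolist())
            v=np.linalg.eigh(np.cov(P[:,:2].T))[1][:,1]; v*=np.sign(v[0]); print('yaw',np.degrees(np.arctan2(v[1],v[0])))
            n=np.array([-v[1],v[0]]); Q=P[:,:2]; a=Q@v; b=Q@n
            print('a',np.percentile(a,[.5,99.5]),)
            for k in np.arange(a.min(),a.max(),.01):
                s=b[(a>=k)&(a<k+.01)]; print(round(k,3),np.round([s.min(),s.max(),(s.min()+s.max())/2],3))
        if l[0]=='b':
            c=P[P[:,2]>.07]; print('cap',len(c),np.round(np.median(c,0),3), np.round((c.min(0)+c.max(0))/2,3))
c=cv2.resize(p[95:275,160:400],(800,600),interpolation=cv2.INTER_CUBIC); save('w1c.png',c)
```

```text
nippers_center 1050 0.67 [0.42  0.261 0.011]
((423.904541015625, 257.5355224609375), (42.155059814453125, 107.34686279296875), 73.15050506591797) [[366.0, 253.0], [469.0, 222.0], [481.0, 262.0], [379.0, 293.0]]
yaw -12.845378485241193
a [0.30311901 0.4065957 ]
0.301 [0.327 0.37  0.349]
0.311 [0.328 0.369 0.348]
0.321 [0.33  0.367 0.348]
0.331 [0.331 0.365 0.348]
0.341 [0.331 0.364 0.348]
0.351 [0.331 0.365 0.348]
0.361 [0.332 0.363 0.348]
0.371 [0.333 0.362 0.348]
0.381 [0.338 0.358 0.348]
0.391 [0.339 0.356 0.347]
0.401 [0.337 0.358 0.347]
bottle_center 728 0.69 [0.552 0.293 0.048]
cap 134 [0.558 0.293 0.078] [0.56  0.294 0.075]
```

View pics/w1c.png

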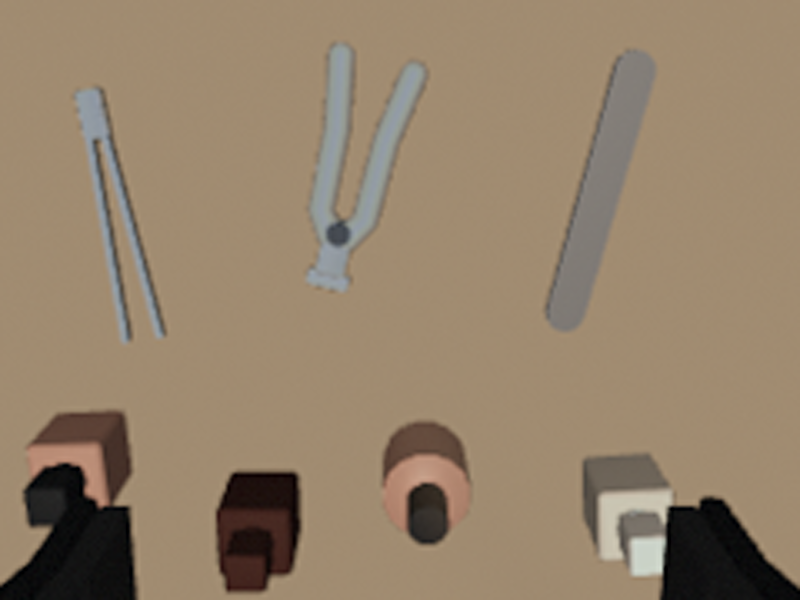

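Crop: A is the steel nippers with the jaw at (328,275) and handle ends at (341,48) and (415,72), and the only round body in the row is at (427,470). Both are confirmed, so I'll take the nippers now.

```bash
cat >> h.py <<'E'
DY=np.radians(9.3); DR=np.array([[np.cos(DY),-np.sin(DY)],[np.sin(DY),np.cos(DY)]]); D0=np.array([.530,-.251]); DZ=.023
def dr(x,y,z): return [*(D0+DR@[x,y]),DZ+z]
E
python3 - <<'E'
from h import *
R=down(np.radians(77.15))
robot.movep([.426,.260,.12],R)
print(robot.servo_line([.426,.260,.003],rate=.08,force_limit=8),robot.state()['ee_pos'])
robot.grab(25); print(robot.state()['grip_width'])
robot.servo_line([.426,.260,.25],rate=.15)
print(robot.state()['grip_width'],robot.state()['ft_force'])
robot.movep(dr(-.006,.015,.22),down(DY+np.pi/2))
i,p,d=cam('wrist'); save('w2.png',p); W=world(i,d)
for r in robot.landmark_of('wrist','drawer_floor')+robot.landmark_of('wrist','nippers_center'): print(np.round(r['point'],3),r['confidence'],pix(i,r['point']))
print(robot.state()['clock'],robot.state()['grip_width'])
E
```

```text
False [0.42627547 0.26022467 0.00343152]
0.03186810426325166
0.0318867362735831 [ 0.0096573  -0.06670067 -0.07693721]
[ 0.529 -0.246  0.021] 0.61 (270, 183)
[ 0.521 -0.24   0.246] 0.77 (273, 263)
9.675 0.03189008210039507
```

View pics/w2.png

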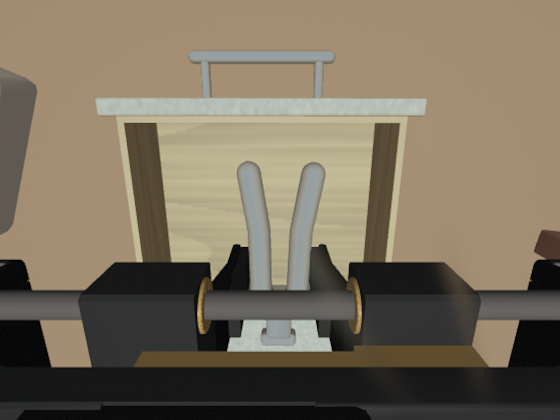

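The nippers are held level along the drawer's axis: handles at (248,172) and (313,172), jaws at (278,335). The drawer floor below is empty. Lowering them now.

```bash
python3 - <<'E'
from h import *
robot.servo_line(dr(-.006,.015,.07),rate=.15)
print(robot.servo_line(dr(-.006,.015,.004),rate=.05,force_limit=3),robot.state()['ee_pos'],robot.state()['ft_force'])
robot.let_go()
robot.servo_line(dr(-.006,.015,.25),rate=.12)
i,p,d=cam('wrist'); save('w3.png',p)
for c in ['wrist','top']:
  if c=='top': cam('top')
  for l in ['nippers_center','drawer_floor']:
    for r in robot.landmark_of(c,l): print(c,l,np.round(r['point'],3),round(r['confidence'],2))
# bottle approach
robot.movep([.559,.293,.25],down(DY))
i,p,d=cam('wrist'); W=world(i,d); save('w4.png',p)
for r in robot.cut_out('wrist','bottle_center'):
    P=W[r['region']&(d>0)]; c=P[P[:,2]>.07]; print(r['confidence'],len(c), len(c) and np.round([np.median(c,0),(c.min(0)+c.max(0))/2],3))
for r in robot.landmark_of('wrist','bottle_center'): print(np.round(r['point'],3),r['confidence'],pix(i,r['point']))
print(robot.state()['clock'])
E
python3 -c "
import cv2,numpy as np
cv2.imwrite('pics/w34.png',cv2.resize(np.hstack([cv2.imread('pics/w3.png'),cv2.imread('pics/w4.png')]),(800,300)))"
```

```text
False [ 0.52185014 -0.23723488  0.02727069] [ 0.6149821  -0.4930527   0.26031113]
wrist nippers_center [ 0.522 -0.238  0.03 ] 0.59
wrist drawer_floor [ 0.529 -0.245  0.023] 0.59
top nippers_center [0.331 0.481 0.006] 0.78
top nippers_center [ 0.52  -0.236  0.029] 0.61
top drawer_floor [ 0.526 -0.255  0.024] 0.97
0.66 234 [[0.56  0.293 0.078]
 [0.56  0.293 0.075]]
[0.561 0.292 0.036] 0.81 (281, 180)
18.1417
```

View pics/w34.png

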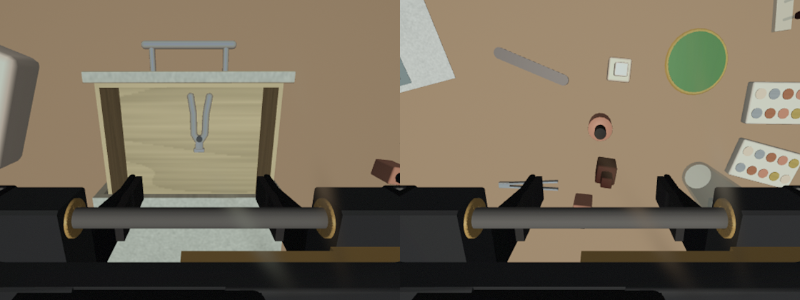

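The nippers lie flat in the drawer at (200,125) in the left half, centre z about 0.029 (floor 0.023 plus 6 mm). In the right half the round bottle's cap is at (600,131), directly in line. The glass at (697,178) is clear. Taking the bottle by its cap.

Run:
```python
from h import *
robot.servo_line([.560,.293,.10],rate=.15)
print(robot.servo_line([.560,.293,.052],rate=.06,force_limit=5),robot.state()['ee_pos'])
robot.grab(25); print(robot.state()['grip_width'])
robot.servo_line([.560,.293,.26],rate=.12); print(robot.state()['grip_width'])
robot.movep(dr(0,-.055,.24),down(DY+np.pi/2))
i,p,d=cam('wrist'); save('w5.png',p)
cam('top'); cam('scene')
for c in ['top','scene','wrist']:
  for r in robot.landmark_of(c,'bottle_center'): print(c,np.round(r['point'],3),r['confidence'])
print(robot.state()['ee_pos'],robot.state()['clock'],robot.state()['grip_width'])
```

```text
False [0.56031572 0.29301128 0.05235596]
0.017532903063074264
0.017251478401675704
top [ 0.542 -0.307  0.249] 0.41
scene [ 0.54  -0.303  0.253] 0.52
wrist [ 0.537 -0.307  0.248] 0.78
[ 0.53908348 -0.30497     0.26297429] 25.8083 0.017410743145887985
```

View pics/w5.png

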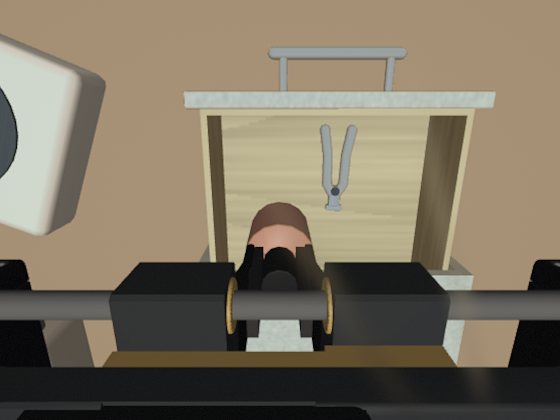

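The bottle hangs upright in the fingers at (280,240), and the nippers lie at (335,170), clear of where it will go. I'll set it down under force control.

Run:
```python
from h import *
robot.servo_line(dr(0,-.055,.085),rate=.12)
print(robot.servo_line(dr(0,-.055,.049),rate=.03,force_limit=2),robot.state()['ee_pos'],robot.state()['ft_force'])
robot.let_go(); robot.sleep(.3)
robot.servo_line(dr(0,-.055,.25),rate=.12)
i,p,d=cam('wrist'); save('w6.png',p); W=world(i,d)
for r in robot.cut_out('wrist','bottle_center'):
    P=W[r['region']&(d>0)]; print(np.round([P.mean(0),P.max(0)],3))
cam('top')
for c in ['wrist','top']:
  for l in ['bottle_center','nippers_center','drawer_floor','glass_center']:
    for r in robot.landmark_of(c,l):
        q=np.array(r['point']); print(c,l,np.round(q,3),'drawer',np.round(DR.T@(q[:2]-D0),3),round(r['confidence'],2))
print(robot.state()['clock'])
```

```text
True [ 0.53877916 -0.30515532  0.07388938] [0.3566031  0.50071087 4.37664973]
[[ 0.534 -0.306  0.074]
 [ 0.562 -0.284  0.101]]
wrist bottle_center [ 0.538 -0.306  0.06 ] drawer [-0.001 -0.055] 0.85
wrist nippers_center [ 0.523 -0.241  0.029] drawer [-0.005  0.011] 0.86
wrist drawer_floor [ 0.529 -0.247  0.024] drawer [-0.001  0.004] 0.75
top bottle_center [ 0.538 -0.307  0.062] drawer [-0.002 -0.056] 0.67
top nippers_center [0.332 0.48  0.004] drawer [-0.077  0.753] 0.83
top nippers_center [ 0.52  -0.238  0.032] drawer [-0.008  0.014] 0.77
top drawer_floor [ 0.53  -0.254  0.021] drawer [-0.    -0.003] 0.66
top glass_center [0.759 0.223 0.069] drawer [0.303 0.431] 0.57
32.2667
```

View pics/w6.png

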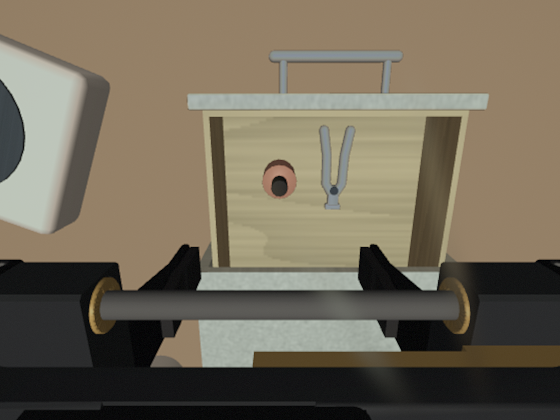

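The bottle stands upright at (280,180) and the nippers lie flat at (335,170), both released in the drawer. Handing in.

```bash
python3 -c "
from rig import robot
robot.close_job()"
```

```text
the job is handed in; nothing more can be done
```

I put the nippers and the round bottle in the drawer and handed the job in at about 32 s of the 64 s allowed. The hand-in reports no verdict.

- **Nippers:** I took the pair nearest the base, the one between the tweezers and the file with jaws pointing away. They lie flat at about x -6 mm, y +12 mm in the drawer frame. Their centre is 5–11 mm above the floor (limit 20 mm).
- **Bottle:** I carried it by the cap and set it down under force control, stopping at about 4 N of contact. It stands upright at about x -1 mm, y -55 mm, with its centre 36–41 mm above the floor.
- **Glass:** The top camera finds it where it was at the start, at its usual centre height, so it is still standing.

No final check failed. The wrist and top cameras agreed to within a few millimetres. The arm was raised clear of everything before I handed in.

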